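# Hold the headlamp down on its charging cradle

### The arm

A 6-joint arm with a two-finger parallel gripper is mounted at the origin on the work surface. World frame = base frame: x ahead of the robot, y to its left, z up, the work surface at z = 0. Lengths are in mm, angles in degrees, forces in N, time in s.
With the tool pointing down it reaches from about 300 to 850 mm from the base axis. Payload 4.2 kg.
Tool frame: the origin (TCP) lies between the finger pads; the fingertips stand 11 mm ahead of it and the grasp point (between the pads) lies 8 mm behind it (env.tips_ahead is the distance from the TCP to the fingertips, in mm); z points along the fingers, y is the line along which they close (so a half turn about z gives the same grasp; the last joint's range is limited). The gripper opens to 91 mm and grips with 3 to 60 N. Pads are 32 mm wide; open, the fingers measure 118 mm over their backs; the gripper's body (76 mm by 178 mm) begins 60 mm behind the grasp point.
Start: joints at [-69.213, 18.312, 89.639, -0, 72.044, -1.146], TCP at [214.778, -533.397, 224.976] pointing down, gripper open.
Joint ranges: [-177.97, 177.97], [-48.28, 115.42], [12.27, 149.76], [-77.06, 257.06], [2.81, 150.46], [-146.56, 146.56]. Speed limits (degrees/s): [147.25, 147.25, 180, 180, 180, 180].

### API

Orientations are given as [roll, pitch, yaw] about the fixed x, y, z axes, in that order (R = Rz(yaw) Ry(pitch) Rx(roll)).
In Python, from workcell import env, cams gives the robot as it stands.
- The arm moves only by the tool step_arm, never from a script. Its arguments are lists of equal length, an entry for each row: "linear": the shift along the tool's x, y, z in units of 30 cm (1.0 is 30 cm), a list of three; "turn": the turn about the tool's z in units of 360 degrees (1.0 is 360 degrees). In form: {"linear": [[tx, ty, tz], ...], "turn": [turn, ...]}. A call has 1 to 20 rows; each row is the pose to reach, as a shift and turn from the pose commanded when the call began, along the tool's axes at that moment, turning the shorter way round; what a row does not reach only later rows make up. A row lasts 1/8 s, in which the tool goes at most 62.5 mm and 10.7 degrees, less where a joint would pass 70% of its speed; a pose out of reach is approached as far as the arm can. A call with a number of a shift or a turn outside -1 to 1 is refused whole. A call with a gripper value outside its range is refused whole. "fingers" is the closure, from -1 (fully open) to 1 (shut), so that 0 is half open, set as the call begins (left out, the last holds). The fingers move at their own pace and stop on an object; "force" is the grip in N (left out, the last holds). Time passes only in rows, so rows that repeat a pose let the fingers close. It gives the time, the measured TCP pose, the force, the opening and the grip force at its end, in the units of the state.
- env.state(): the state, without advancing time (a new reading comes with each control period).
- cams.grab_frame(name): name is "scene" or "top"; returns a dict with "color" (420x560x3 uint8, blue, green, red), "fx", "fy", "cx", "cy" (pixels), "extrinsics" (4x4, takes a point from camera to world coordinates). Camera axes: x right, y down, z forward; pixel columns grow to the right and rows downward; lengths in mm; the calibration is good to about 2 mm. A picture is of the moment at which its call begins. There is no depth.
- env.job_done(): hands the job in; it is judged then, once.
The state is a dict: "time_s": time; "qpos": joint angles; "qvel": joint speeds; "effort": joint torques, N m; "ee_pos": TCP position; "ee_rot": TCP orientation; "force": force on the tool from outside, world axes, zero at the start; "torque": the same for the moment, N m; "gripper_width": finger opening in mm; "gripper_force": force on a finger pad.
Only numpy, scipy, OpenCV 4.12 (cv2) and the standard library are available. Lean on these libraries where they do the work, as an engineer would, in place of code of your own. Each camera call takes 0.05 s, during which the arm holds its last target. There are 200 camera calls.

### The job

Put the grey headlamp unit on its raised charging cradle, level, lined up along the deck and with its lens facing away from the cradle's upright back fin: slide it about over the deck's locating pin, which it hides, until it drops on, then press it down as far as the sprung deck goes. Finish while still holding it pressed fully down (do not let go), as one does to read the charge. Leave the other things on the bench where they are.

Things in the scene. Friction and masses are not known exactly. Their poses are not given: they have to be found in the camera images.
- lamp: Loose grey plastic headlamp unit without strap, a block 64 (x) x 40 (y) x 44 (z) mm, 0.09 to 0.15 kg, upright on the bench. Origin: centre of its underside; z up. Round lens (36 mm across, 7 mm proud) on its -x end. Grip it across y: the 40 mm wide flat sides are free from x = -32 to +19 mm; thin strap loops stand 8 mm out from them at x = +22 mm.
- lamp_lens (a point): Centre of the lens face of the headlamp: 39 mm along the lamp's -x, 24 mm above its underside.
- lamp_socket (a point): Mouth of the lamp's socket, in the middle of its underside (at the lamp's origin): a round blind hole 14 mm across, 18 mm deep, with a 1.5 mm chamfer. It goes over the cradle's pin.
- cradle: Fixed black charging cradle, about 95 mm tall. Origin: on the bench under the middle of its deck; z up. Foot 150 x 90 x 10 mm (x from -65 to +85 mm). A narrow column carries the deck. Behind it an upright fin, 30 mm wide in y, x from 54 to 62 mm, top at 95 mm; the lens must point the other way, to the cradle's -x.
- deck_mid (a point): Middle of the aluminium deck, 64 (x) x 36 (y) mm, top 70 mm above the bench at rest (this point does not move when it is pressed). A 10 mm thick fixed steel pin with a hemispherical tip, 80 mm above the bench, stands up through a slot on its middle line (y = 0), anywhere from x = -8 to +8 mm: not told, so see it from above or feel for it.
- deck (a joint): How far the sprung deck is pressed down: 0 at rest, 0.006 m at its stop; 4 N to start, 10 N at the stop. A lamp on the pin has its underside at 70 mm, pressed fully down at 64 mm; off the pin it rides on the pin's tip at 80 mm.
- jar: Glass jar with steel screw lid, 84 mm across, 130 mm tall; bystander at the far side. Origin: centre of its underside.
- bowl: Stainless dog bowl, 170 mm across, 60 mm high; bystander at the far side. Origin: centre of its underside.
- bike_light: Bike light, a 70 (x) x 34 (y) x 37 (z) mm block with a 28 mm round lens at -x standing out 10 mm; bystander between lamp and cradle. Origin: centre of its underside.
- stretcher: Wooden shoe stretcher lying along y, about 285 x 60 x 45 mm; bystander at the far side. Origin: on the bench below the middle of its steel rod.
Mind the look-alikes: they are no part of the job. Leave any red or turquoise look-alike of the cradle alone.

How it is judged (in metres and radians):
On the way, in this order (a step that is already met when the one before it is completed fails the run):
1. the lamp is lifted clear of the bench (height (world z) of lamp above 0.04 m and contact force between the fingers and lamp above 0.5 N), for 0.1 s.
2. the lamp has dropped over the pin: underside within 4 mm of the resting deck or lower, in line and level (x of lamp in the frame of cradle between -0.014 and 0.014 m and y of lamp in the frame of cradle between -0.006 and 0.006 m and x of lamp_lens in the frame of cradle below -0.02 m and angle between lamp's own z axis and vertical below 0.1 rad and angle between the x axis of lamp and the x axis of cradle, either way round below 0.2 rad and z of lamp in the frame of cradle below 0.074 m), for 0.1 s.
At the end, for the whole second after the job is handed in: Lamp still held (fingers over 2 N) and pressed: deck down at least 4.5 of 6 mm, over 4 N on it, underside at most 66.5 mm up; tilt under 0.1, yaw within 0.2 rad; middle within 6 mm of the slot line and 14 mm of the origin along it; lens away from the fin; at rest (x of lamp in the frame of cradle between -0.014 and 0.014 m and y of lamp in the frame of cradle between -0.006 and 0.006 m and x of lamp_lens in the frame of cradle below -0.02 m and angle between lamp's own z axis and vertical below 0.1 rad and angle between the x axis of lamp and the x axis of cradle, either way round below 0.2 rad and z of lamp in the frame of cradle below 0.0665 m and value of joint deck above 0.0045 m and contact force between lamp and cradle above 4 N and contact force between the fingers and lamp above 2 N and linear speed of lamp below 0.03 m/s); the arm keeps its last pose, push and grip.
It fails at once if the jar is moved over 30 mm (distance of jar from where it was at the start of the episode above 0.03 m).
It fails at once if the dog bowl is moved over 30 mm (distance of bowl from where it was at the start of the episode above 0.03 m).
It fails at once if the bike light is moved over 30 mm (distance of bike_light from where it was at the start of the episode above 0.03 m).
It fails at once if the shoe stretcher is moved over 30 mm (distance of stretcher from where it was at the start of the episode above 0.03 m).
It also fails if it takes over 51 s, if anything falls off the work surface, if the arm or the gripper's body presses on something with over 40 N, if the wrist force passes 120 N, or if a joint passes its speed limit or range.

## Working session

There is one attempt and no reset: what is moved stays moved. The work goes in short steps, Python scripts to look and compute and a tool call to move; the robot and the scene stay as the last step left them, time stands still between calls to the robot, and variables do not carry over. Pictures are saved under pics/ and viewed, at most 10 in all, crops included, and the job is handed in when it is done.

Besides the shell and the picture viewer there is one more tool, called after "Request:" as name(argument=value, ...), one argument or row to a line, values as JSON. step_arm: Moves the arm, as the interface text tells. Its arguments: {"type":"object","properties":{"linear":{"type":"array"},"turn":{"type":"array"},"fingers":{"type":"number"},"force":{"type":"number"}},"required":["linear","turn"]}

```bash
mkdir -p pics; ls; python3 - <<'E'
from workcell import env,cams
import cv2
s=env.state();print(s)
for n in("scene","top"):
    f=cams.grab_frame(n);cv2.imwrite(f"pics/{n}0.png",f["color"]);print(n,f["fx"],f["fy"],f["cx"],f["cy"],f["extrinsics"].round(4).tolist() if hasattr(f["extrinsics"],"round") else f["extrinsics"])
print(env.tips_ahead)
E
```

```text
pics
{'time_s': 0.0, 'qpos': array([-6.92130093e+01,  1.83504389e+01,  8.97068128e+01, -6.71559818e-04,
        7.20420786e+01, -1.14649173e+00]), 'qvel': array([ 0.02686889,  0.02022684, -0.08425473,  0.00746667,  0.01061576,
       -0.00801301]), 'effort': array([ 6.26748570e-04, -4.12454152e+01, -2.31976426e+01,  7.26849446e-02,
        4.59113298e-02, -1.51887384e-04]), 'ee_pos': array([ 214.60057376, -532.93285631,  224.12954689]), 'ee_rot': array([-1.79900677e+02, -1.34911498e-03,  2.19336889e+01]), 'force': array([-0.6812696 , -0.66315149, -1.14452379]), 'torque': array([ 0.04676845, -0.07720283,  0.05655426]), 'gripper_force': 0.0, 'gripper_width': 91.20794975525271}
scene 390.684514319563 390.684514319563 284.9098829282847 212.29547892883602 [[-0.0184, 0.745, -0.6668, 1251.7961], [0.9998, 0.0155, -0.0103, -64.3108], [0.0027, -0.6669, -0.7451, 911.9521], [0.0, 0.0, 0.0, 1.0]]
top 475.48120952825917 475.48120952825917 278.8298269360082 207.93503759560053 [[-0.0275, -0.998, 0.0576, 400.0068], [-0.9996, 0.0276, 0.0013, -93.2298], [-0.0029, -0.0575, -0.9983, 1247.2552], [0.0, 0.0, 0.0, 1.0]]
11.0
```

View pics/scene0.png

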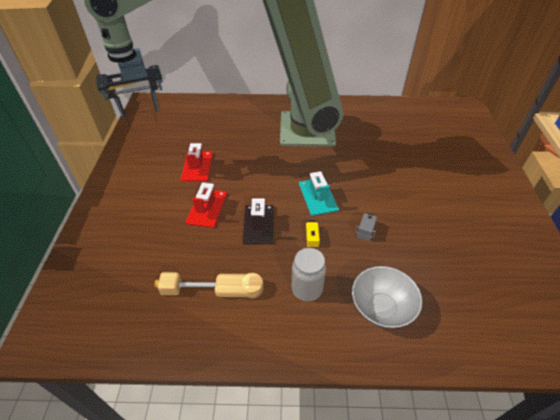

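View pics/top0.png

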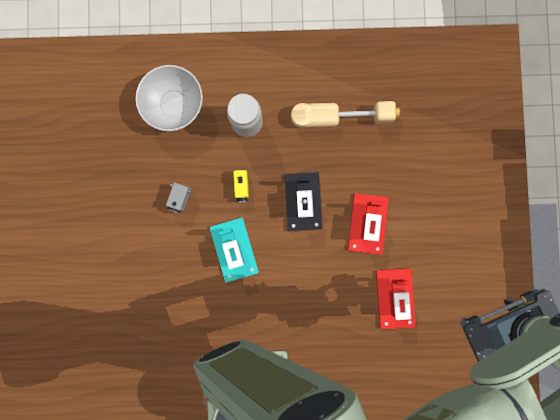

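The scene view shows the black cradle near (258,220) and the grey lamp near (367,226). In the top view the cradle is near (304,202), the lamp near (178,197) and the yellow bike light near (241,186). I'll enlarge crops of the lamp and cradle.

```bash
python3 - <<'E'
import cv2,numpy as np
t=cv2.imread("pics/top0.png");s=cv2.imread("pics/scene0.png")
def c(im,x,y,w,h):return cv2.resize(im[y:y+h,x:x+w],(400,int(400*h/w)),interpolation=cv2.INTER_CUBIC)
a=np.hstack([c(t,153,172,50,50),c(t,270,166,70,70)[:400]])
b=np.hstack([c(s,345,205,44,33),c(s,230,190,60,45)])
cv2.imwrite("pics/crop.png",np.vstack([a,b])[:700]if 0 else cv2.resize(np.vstack([a,b]),(685,600)))
E
```

```text
(no output)
```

View pics/crop.png

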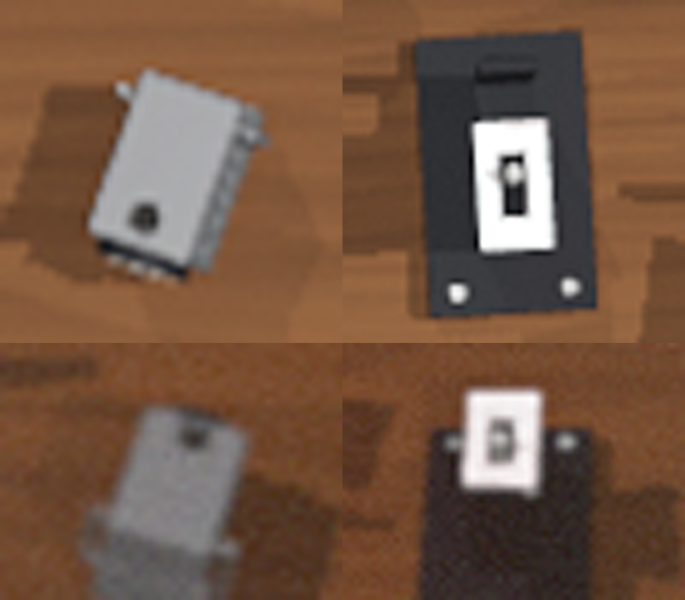

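The crops show the lens at the lower end of the lamp in the top view, the robot side. The fin is on the far side, so only a small yaw is needed. The pin tip is visible in the slot at crop (512,172), a little towards the fin from the slot centre (513,185).

```bash
cat > h.py <<'E'
import cv2,numpy as np
from workcell import env,cams
def ray(f,uv,z):
    T=np.array(f["extrinsics"]);uv=np.atleast_2d(uv)
    d=np.c_[(uv[:,0]-f["cx"])/f["fx"],(uv[:,1]-f["cy"])/f["fy"],np.ones(len(uv))]@T[:3,:3].T
    return (T[:3,3]+d*((z-T[2,3])/d[:,2])[:,None])[:,:2]
def rect(m,roi,off=0.0):
    x,y,w,h=roi;k=np.zeros(m.shape,np.uint8);k[y:y+h,x:x+w]=m[y:y+h,x:x+w]
    c=max(cv2.findContours(k,cv2.RETR_EXTERNAL,cv2.CHAIN_APPROX_NONE)[0],key=cv2.contourArea)
    return cv2.boxPoints(cv2.minAreaRect(c)),cv2.contourArea(c)
def big(im,r,s=8):
    x,y,w,h=r;return cv2.resize(im[y:y+h,x:x+w],None,fx=s,fy=s,interpolation=cv2.INTER_CUBIC)
def box(f,im,roi,thr,z,s=8):
    g=cv2.cvtColor(big(im,roi,s),cv2.COLOR_BGR2HSV)
    m=((g[...,2]>thr)&(g[...,1]<70)).astype(np.uint8)*255
    m=cv2.morphologyEx(m,cv2.MORPH_OPEN,np.ones((11,11)))
    b,a=rect(m,(0,0,m.shape[1],m.shape[0]))
    p=(b+.5)/s-.5+np.array(roi[:2])
    P=ray(f,p,z);e=[P[1]-P[0],P[2]-P[1]];L=[np.linalg.norm(v) for v in e]
    v=e[int(np.argmax(L))];v=v*np.sign(v[0])
    return dict(c=P.mean(0).round(1),L=np.round(L,1),yaw=round(float(np.degrees(np.arctan2(v[1],v[0]))),1),px=p.mean(0).round(1))
E
python3 - <<'E'
from h import *
t=cams.grab_frame("top");s=cams.grab_frame("scene")
T=t["color"]
for thr in(140,150,160):print("lamp",thr,box(t,T,(153,172,50,50),thr,44))
for thr in(170,200):print("deck top",box(t,T,(285,180,38,45),thr,70))
print("deck scene",box(s,s["color"],(245,195,30,22),170,70))
# foot: dark mask
g=big(T,(270,166,70,70));k=(g.max(2)<75).astype(np.uint8)*255
b,a=rect(k,(0,0,560,560));P=ray(t,(b+.5)/8-.5+[270,166],10);print("foot",P.round(1).tolist(),P.mean(0))
# pin
k=.857*400/70
print("pin",ray(t,[270+(512-343)/4.89,166+172/4.89],78),"slot",ray(t,[270+(513-343)/4.89,166+185/4.89],70))
print("pin scene",ray(s,[[230+(502-343)/5.71,190+(441-343)/5.71]],78))
print("jar",ray(t,[245,103],130),"bike",ray(t,[241,186],37),"bowl",ray(t,[169,98],60))
b=T[180:182,203:206];print(T[172:222:4,178].tolist())
E
```

```text
lamp 140 {'c': array([507.8, 166.3]), 'L': array([63.6, 40.4]), 'yaw': -20.1, 'px': array([176.9, 195.7])}
lamp 150 {'c': array([507.6, 166.6]), 'L': array([62.1, 39. ]), 'yaw': -20.3, 'px': array([176.8, 195.8])}
lamp 160 {'c': array([507.4, 166.9]), 'L': array([60.8, 37.7]), 'yaw': -20.5, 'px': array([176.7, 195.8])}
deck top {'c': array([ 477.7, -155.8]), 'L': array([38.2, 65.8]), 'yaw': 1.1, 'px': array([304.5, 203.3])}
deck top {'c': array([ 477.7, -155.7]), 'L': array([37.2, 65. ]), 'yaw': 0.7, 'px': array([304.5, 203.3])}
deck scene {'c': array([ 475.5, -156.8]), 'L': array([68.2, 39.6]), 'yaw': 2.6, 'px': array([257.5, 206.2])}
foot [[560.0, -106.8], [563.2, -197.2], [414.9, -201.7], [411.8, -111.9]] [ 487.45646847 -154.40794349]
pin [[ 482.37607746 -155.58267985]] slot [[ 476.31689892 -156.31380912]]
pin scene [[ 487.1784063 -154.592506 ]]
jar [[717.2127057  -18.05629494]] bike [[528.64715229   3.47225746]] bowl [[755.41431732 179.09602013]]
[[61, 93, 140], [57, 88, 131], [61, 96, 142], [164, 161, 162], [173, 170, 171], [173, 169, 170], [173, 171, 171], [174, 172, 171], [173, 172, 171], [178, 176, 176], [73, 88, 110], [59, 91, 136], [59, 92, 138]]
```

The sizes check out: lamp top 64 x 40, deck 65 x 37, and the foot centre sits 10 mm from the deck as it should. The lamp is at (507.7,166.5) with yaw -20.2°. The cradle is at (477.5,-156) with yaw 1.7°, and the pin is at about x +5. I'll go over to the lamp in two legs, starting from the commanded start pose.

Request:
step_arm(
  linear=[
    [0.881,-0.907,0],
    [0.881,-0.907,0],
    [0.881,-0.907,0],
    [0.881,-0.907,0],
    [0.881,-0.907,0],
    [0.881,-0.907,0],
    [0.881,-0.907,0],
    [0.881,-0.907,0],
  ],
  turn=[0,0,0,0,0,0,0,0],
  fingers=-1,
)

```text
time_s: 1.2
ee_pos: [358.3, -182.3, 225.0]
ee_rot: [180.0, 0.0, 22.0]
force: [0.3, -0.7, 0.7]
gripper_width: 91.2
gripper_force: 0.0
```

```bash
cat > plan.py <<'E'
# plan.py cmdx cmdy cmdz cmdyaw goalx goaly goalz goalyaw -> units
import sys,numpy as np
a=np.array(list(map(float,sys.argv[1:9])));d=a[4:7]-a[:3];p=np.radians(a[3]);c,s=np.cos(p),np.sin(p)
print(np.round([(c*d[0]+s*d[1])/300,(s*d[0]-c*d[1])/300,-d[2]/300,-(a[7]-a[3])/360],4))
E
python3 - <<'E'
import numpy as np
p=np.radians(21.933);c,s=np.cos(p),np.sin(p);t=[264.3,-272.1]
print(214.778+c*t[0]+s*t[1],-533.397+s*t[0]-c*t[1])
from workcell import env;e=env.state();print(e['ee_pos'],e['ee_rot'],e['qpos'],e['time_s'])
E
```

```text
358.3129350801426 -182.26935595649942
[ 358.33686373 -182.29524424  224.97163211] [1.79963367e+02 2.05428121e-02 2.20165195e+01] [-2.85711237e+01  2.49083395e+00  1.09863819e+02 -4.23137722e-02
  6.76300928e+01  3.94284491e+01] 1.2
```

```bash
python3 plan.py 358.31 -182.27 224.98 21.93 502 168.6 225 -20.2
```

```text
[ 8.811e-01 -9.061e-01 -1.000e-04  1.170e-01]
```

Request:
step_arm(
  linear=[
    [0.881,-0.906,0],
    [0.881,-0.906,0],
    [0.881,-0.906,0],
    [0.881,-0.906,0],
    [0.881,-0.906,0],
    [0.881,-0.906,0],
    [0.881,-0.906,0.3],
    [0.881,-0.906,0.45],
    [0.881,-0.906,0.45],
    [0.881,-0.906,0.45],
  ],
  turn=[0.02,0.04,0.06,0.08,0.1,0.117,0.117,0.117,0.117,0.117],
)

```text
time_s: 2.45
ee_pos: [503.2, 167.5, 90.6]
ee_rot: [-180.0, -0.0, -20.3]
force: [0.1, -0.4, 0.0]
gripper_width: 91.5
gripper_force: 0.0
```

```bash
python3 - <<'E'
from h import *
e=env.state();print(e['ee_pos'],e['ee_rot'],e['qpos'],e['time_s'])
f=cams.grab_frame("scene");c=f["color"];cv2.imwrite("pics/s1.png",np.hstack([big(c,(315,150,100,100),4)]))
E
```

```text
[503.24446173 167.51063983  90.55450968] [-1.79988054e+02 -3.88816530e-02 -2.03069980e+01] [ 1.71769002e+01  2.14452835e+01  1.06430916e+02 -1.79761049e-02
  5.20856788e+01  1.27494935e+02] 2.45
```

View pics/s1.png

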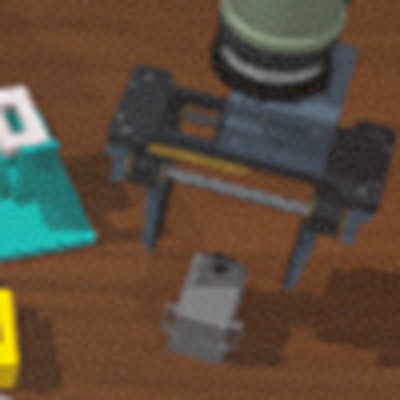

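The fingers straddle the lamp at crop (205,305), with the strap loops outside the pads. I'll go down and grip.

Request:
step_arm(
  linear=[
    [0,0,0.06],
    [0,0,0.12],
    [0,0,0.18],
    [0,0,0.22],
    [0,0,0.243],
    [0,0,0.243],
    [0,0,0.243],
  ],
  turn=[0,0,0,0,0,0,0],
)

```text
time_s: 3.38
ee_pos: [502.5, 168.7, 17.7]
ee_rot: [-180.0, -0.1, -20.2]
force: [-0.7, 0.2, -0.7]
gripper_width: 91.2
gripper_force: 0.0
```

Request:
step_arm(
  linear=[
    [0,0,0],
    [0,0,0],
    [0,0,0],
    [0,0,0],
    [0,0,0],
    [0,0,0],
    [0,0,0],
    [0,0,0],
  ],
  turn=[0,0,0,0,0,0,0,0],
  fingers=1,
  force=30,
)

```text
time_s: 4.38
ee_pos: [502.0, 168.5, 17.0]
ee_rot: [180.0, -0.0, -20.2]
force: [1.4, 0.3, 0.2]
gripper_width: 39.7
gripper_force: 30.0
```

Gripped at 39.7 mm. Now I'll lift and move over, turning to the cradle's yaw.

Request:
step_arm(
  linear=[
    [0,0,-0.05],
    [0,0,-0.15],
    [0,0,-0.3],
    [0,0,-0.4],
    [0,0.1,-0.4],
    [0,0.2,-0.4],
    [0,0.2,-0.4],
    [0,0.2,-0.4],
  ],
  turn=[0,0,0,0,-0.02,-0.04,-0.061,-0.061],
)

```text
time_s: 5.38
ee_pos: [481.3, 112.1, 138.0]
ee_rot: [-180.0, -0.1, 1.7]
force: [0.5, 0.1, -1.8]
gripper_width: 40.1
gripper_force: 30.0
```

```bash
python3 - <<'E'
import numpy as np
p=np.radians(-20.19);print(502+60*np.sin(p),168.6-60*np.cos(p))
E
python3 plan.py 481.3 112.3 137 1.77 477.5 -156 137 1.7;python3 -c "
from workcell import env;e=env.state();print(e['ee_pos'],e['ee_rot'],e['gripper_width'],e['force'])"
```

```text
481.29193625154204 112.28680353780473
[-4.030e-02  8.935e-01 -0.000e+00  2.000e-04]
[481.34518345 112.07678702 137.95296702] [-1.79987239e+02 -7.51120335e-02  1.65301543e+00] 40.05089940353256 [ 0.4892112   0.12495187 -1.77161968]
```

Request:
step_arm(
  linear=[
    [-0.01,0.15,0],
    [-0.02,0.3,0],
    [-0.03,0.45,0],
    [-0.04,0.6,0],
    [-0.04,0.75,0],
    [-0.04,0.85,0],
    [-0.04,0.8935,0],
    [-0.04,0.8935,0],
    [-0.04,0.8935,0],
    [-0.04,0.8935,0.08],
    [-0.04,0.8935,0.08],
    [-0.04,0.8935,0.08],
  ],
  turn=[0,0,0,0,0,0,0,0,0,0,0,0],
)

```text
time_s: 6.88
ee_pos: [478.0, -155.5, 113.6]
ee_rot: [180.0, -0.0, 1.8]
force: [0.0, -0.9, -0.6]
gripper_width: 39.9
gripper_force: 30.0
```

```bash
python3 - <<'E'
from h import *
e=env.state();print(e['ee_pos'],e['ee_rot'],e['force'],e['time_s'])
f=cams.grab_frame("scene");c=f["color"];t=cams.grab_frame("top")["color"]
cv2.imwrite("pics/s2.png",np.hstack([big(c,(215,160,80,80),5),big(t,(265,160,80,80),5)]))
E
```

```text
[ 477.9537389  -155.50278698  113.58930256] [ 1.79988134e+02 -3.59419382e-02  1.82084642e+00] [ 0.04379904 -0.85706388 -0.60164701] 6.875
```

View pics/s2.png

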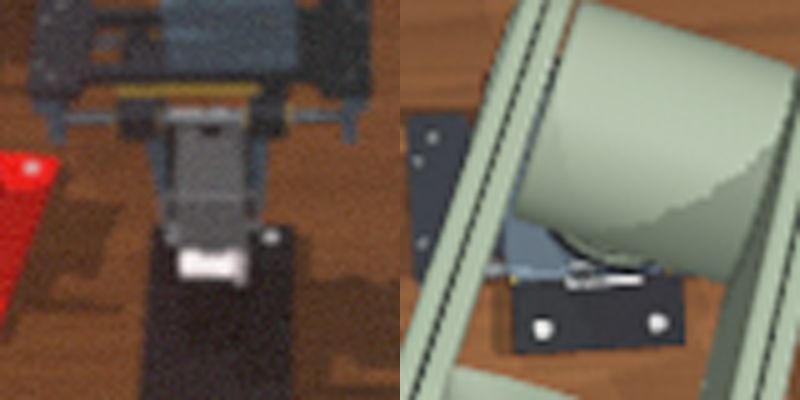

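The lamp is held level and in line above the deck. The white deck edge shows below it at (212,263) in the left half. I'll lower it gently to just below tip height and read the force.

Request:
step_arm(
  linear=[
    [0,0,0.02],
    [0,0,0.035],
    [0,0,0.045],
    [0,0,0.053],
    [0,0,0.057],
    [0,0,0.06],
    [0,0,0.06],
    [0,0,0.06],
  ],
  turn=[0,0,0,0,0,0,0,0],
)

```text
time_s: 7.98
ee_pos: [477.6, -156.1, 95.2]
ee_rot: [180.0, -0.0, 1.8]
force: [0.1, -0.0, -1.1]
gripper_width: 39.7
gripper_force: 30.0
```

No contact 2 mm below tip height, so the pin may already be entering the socket. I'll keep lowering gently.

Request:
step_arm(
  linear=[
    [0,0,0.003],
    [0,0,0.006],
    [0,0,0.009],
    [0,0,0.012],
    [0,0,0.014],
    [0,0,0.014],
    [0,0,0.014],
  ],
  turn=[0,0,0,0,0,0,0],
)

```text
time_s: 8.85
ee_pos: [477.6, -156.0, 90.9]
ee_rot: [180.0, -0.0, 1.8]
force: [-0.7, 0.8, -0.9]
gripper_width: 39.5
gripper_force: 30.0
```

Request:
step_arm(
  linear=[
    [0,0,0.005],
    [0,0,0.01],
    [0,0,0.015],
    [0,0,0.02],
    [0,0,0.023],
    [0,0,0.023],
    [0,0,0.023],
    [0,0,0.023],
  ],
  turn=[0,0,0,0,0,0,0,0],
)

```text
time_s: 9.85
ee_pos: [477.6, -156.0, 84.3]
ee_rot: [180.0, -0.0, 1.8]
force: [-1.5, 1.3, 4.9]
gripper_width: 40.1
gripper_force: 30.0
```

The force rise matches the sprung deck: underside at about 67 mm and about 6 N. Now I'll press on to the stop.

Request:
step_arm(
  linear=[
    [0,0,0.004],
    [0,0,0.008],
    [0,0,0.011],
    [0,0,0.013],
    [0,0,0.015],
    [0,0,0.015],
    [0,0,0.015],
    [0,0,0.015],
  ],
  turn=[0,0,0,0,0,0,0,0],
)

```text
time_s: 10.85
ee_pos: [477.6, -156.0, 80.9]
ee_rot: [180.0, -0.0, 1.8]
force: [-4.1, 1.5, 12.9]
gripper_width: 39.9
gripper_force: 30.0
```

```bash
python3 - <<'E'
from h import *
f=cams.grab_frame("scene");c=f["color"]
e=env.state();print(e['ee_pos'],e['ee_rot'],e['force'],e['torque'],e['gripper_width'],e['time_s'])
cv2.imwrite("pics/s3.png",big(c,(220,165,75,65),8))
E
```

```text
[ 477.58431893 -156.05159792   80.9434614 ] [ 1.79982428e+02 -3.54406293e-02  1.77155066e+00] [-3.13554424  1.18388766 13.57513384] [ 0.27050486  0.82282291 -0.02477428] 39.99707182795292 10.9
```

View pics/s3.png

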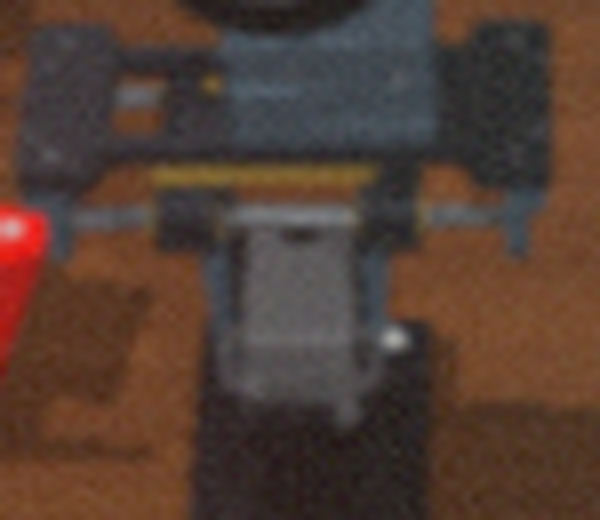

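The lamp is fully seated with its lens towards the robot. The TCP is at 80.9, which puts the underside at about 64 mm. The force of 13 N is above the 10 N needed at the stop. The deck is hidden under the lamp at (300,360) and the lamp looks level, so I'll hand in.

```bash
python3 -c "
from workcell import env
print(env.job_done())"
```

```text
the job is handed in; nothing more can be done
None
```

I handed the job in with the lamp over the cradle's pin, lens away from the fin and still gripped at 30 N; my readings put it fully pressed down (underside about 64 mm, about 13 N). The hand-in returned no verdict.

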